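# Roll a core slice into the inspection pocket

## Robot

A 6-joint arm with a two-finger parallel gripper is mounted at the origin on a cart in front of the work surface, level with it; the furniture and walls round the work are solid. World frame = base frame: x ahead of the robot, y to its left, z up, the work surface at z = 0. Lengths are in m, angles in rad, forces in N, time in s.
With the tool pointing down it reaches from about 0.225 to 0.875 m from the base axis. Payload 3.4 kg.
Tool frame: the origin (TCP) lies midway between the tips of the shut fingers; the grasp point (between the pads) lies 19 mm behind it; z points along the fingers, y is the line along which they close (so a half turn about z gives the same grasp; the last joint's range is limited). The gripper opens to 85 mm and grips with 20 to 120 N. Pads are 22 mm wide; open, the fingers measure 114 mm over their backs; the gripper's body (76 mm by 85 mm) begins 54 mm behind the grasp point. The pads swing forward as they close: fully open they stand 13 mm farther back than shut.
Start: joints at [-1.405, 0.276, 1.505, -0, 1.361, -0.121], TCP at [0.163, -0.552, 0.231] pointing down, gripper open.
Joint ranges: [-2.89, 2.89], [-0.75, 2.08], [0.22, 2.7], [-1.18, 4.32], [0.11, 2.71], [-2.7, 2.7]. Speed limits (rad/s): [2.57, 2.57, 3.14, 3.14, 3.14, 3.14].

## Interface

Orientations are given as a unit quaternion [w, x, y, z].
In Python, from rig import * gives the robot as it stands.
- The arm moves only by the tool apply_moves, never from a script. Its argument "steps" is one flat list of numbers, 4 for each row, row after row: the shift along the world's x, y, z in cm, then the turn about the world's z in degrees. A call has 1 to 8 rows; each row is the pose to reach, as a shift and turn from the pose commanded when the call began; what a row does not reach only later rows make up. A row lasts 1/12 s, in which the tool goes at most 41.7 mm and 7.16 degrees, less where a joint would pass 70% of its speed; a pose out of reach is approached as far as the arm can. A call with a gripper value outside its range is refused whole. "jaw" is the closure in counts, from 0 (fully open) to 255 (shut), set as the call begins (left out, the last holds). The fingers move at their own pace and stop on an object; "newtons" is the grip in N (left out, the last holds). Time passes only in rows, so rows that repeat a pose let the fingers close. It gives the time, the measured TCP pose, the force, the opening and the grip force at its end, in the units of the state.
- get_state(): the state, without advancing time (a new reading comes with each control period).
- get_image(name): name is "scene" or "side" or "wrist"; returns the picture (480x640x3 uint8, red, green, blue); there is no depth.
- calibration(name): a dict with "fx", "fy", "cx", "cy" (pixels), "xyz" and "rotation" of the camera in the world. Camera axes: x right, y up, looking along -z (the intrinsics and any distortion apply to the point x, -y, -z); pixel columns grow to the right and rows downward; lengths in m; the calibration is good to about 2 mm. A picture is of the moment at which its call begins: read the wrist's pose just before it. calibration takes no time and is no camera call; for the wrist camera it gives the pose at the moment of the call.
- sign_off(): hands the job in; it is judged then, once.
The state is a dict: "clock": time; "qpos": joint angles; "qd": joint speeds; "effort": joint torques, N m; "position": TCP position; "ee_rot": TCP orientation; "contact_force": force on the tool from outside, world axes, zero at the start; "moment": the same for the moment, N m; "width": finger opening in m; "gripper_force": force on a finger pad.
Only numpy, scipy, OpenCV 4.12 (cv2) and the standard library are available. Lean on these libraries where they do the work, as an engineer would, in place of code of your own. Each camera call takes 0.05 s, during which the arm holds its last target. There are 200 camera calls.

## Task

Roll the asphalt core slice that stands on its rim in the aluminium track along to the yellow-marked end, until it sits in the pocket between the yellow marks, upright and at rest. It must roll there on its rim: do not lift or carry it, drag it along without turning, or let it tip over, and leave the other slice, lying flat on the table, alone.

Things in the scene. Friction and masses are not known exactly. Their poses are not given: they have to be found in the camera images.
- slice: Speckled asphalt core slice, a solid disc 99.6 mm in diameter and 32 mm thick, about 0.5 kg, standing on its rim in the track. Origin: the centre of one flat face. Its z axis is the disc's axis (level, across the track); at the start its x axis points straight up, and x and y turn as it rolls.
- slice_center (a point): The centre of the standing slice (mid-thickness, on its axis). It is 58 mm above the table while the slice stands on the track's floor; the slice's top is then 108 mm above the table.
- pocket (a point): Where the slice's centre is when it sits in the pocket, 54 mm above the table. x axis: the rolling direction, toward the end stop; y across the track; z up. Below it is a 36 mm long gap in the track's floor: the slice sinks 3.4 mm into it, is held by its weight, and centres itself if left within 15 mm. Yellow sleeves 60 mm long on both rails mark it. The slice starts 170 to 250 mm before it and rolls freely.
- track: Straight aluminium track fixed to the table, 400 mm long, 70 mm wide; axes as the pocket's, origin under its middle (the pocket is 130 mm along +x). Black floor 8 mm above the table, 38 mm wide (3 mm room either side of the slice), between two rails whose tops are 20 mm above the table. An end stop 38 mm high stands 60 mm beyond the pocket.
- flat_slice: The other core slice, 99 mm in diameter, 26 mm thick, lying flat on the table right of the track. Not to be disturbed. Origin: centre of its underside.
Not all that is in view belongs to the job. What is shaped like the slice but orange is not meant.

How it is judged:
On the way, in this order (a step that is already met when the one before it is completed fails the run):
1. the slice has rolled about a quarter turn, still on the track (angle between slice's own x axis and vertical above 1.2 rad and height (world z) of slice_center below 0.07 m), for 0.02 s.
2. the slice has rolled on to about 130 degrees or more, still on the track (angle between slice's own x axis and vertical above 2.3 rad and height (world z) of slice_center below 0.07 m), for 0.02 s.
At the end, for the whole second after the job is handed in: The slice rests in the pocket, its centre within 10 mm of the pocket point, standing on its rim within 10 degrees of upright and not moving; the flat slice is within 30 mm of where it lay (distance between slice_center and pocket below 0.01 m and angle between slice's own z axis and vertical between 1.39 and 1.75 rad and linear speed of slice below 0.03 m/s and distance of flat_slice from where it was at the start of the episode below 0.03 m); the robot touches nothing.
It fails at once if the standing slice is lifted out of the track (more than about 20 mm) (height (world z) of slice_center above 0.08 m).
It fails at once if the standing slice tips more than 35 degrees toward flat (angle between slice's own z axis and vertical below 0.96 rad or angle between slice's own z axis and vertical above 2.18 rad).
It fails at once if the flat slice is moved more than 30 mm (distance of flat_slice from where it was at the start of the episode above 0.03 m).
It also fails if it takes over 37 s, if anything falls off the work surface, if the arm or the gripper's body presses on something with over 40 N, if the wrist force passes 120 N, or if a joint passes its speed limit or range.

## Working session

There is one attempt and no reset: what is moved stays moved. The work goes in short steps, Python scripts to look and compute and a tool call to move; the robot and the scene stay as the last step left them, time stands still between calls to the robot, and variables do not carry over. Pictures are saved under pics/ and viewed, at most 10 in all, crops included, and the job is handed in when it is done.

Besides the shell and the picture viewer there is one more tool, called after "Request:" in YAML: its name, and indented under it one key for each argument. apply_moves: Moves the arm, as the interface text tells. Its arguments: {"type":"object","properties":{"steps":{"type":"array","items":{"type":"number"}},"jaw":{"type":"number"},"newtons":{"type":"number"}},"required":["steps"]}

```bash
mkdir -p pics; cat > h.py <<'E'
from rig import *
import numpy as np, cv2
def save(n,f):
    im=get_image(n); cv2.imwrite(f,im[:,:,::-1]); return im
def ray(c,u,v):
    d=np.array([(u-c["cx"])/c["fx"],-(v-c["cy"])/c["fy"],-1.0])
    return np.array(c["xyz"]),np.array(c["rotation"])@d
def onplane(c,u,v,z):
    o,d=ray(c,u,v); return o+d*(z-o[2])/d[2]
E
python3 - <<'E'
from h import *
s=get_state();print({k:s[k] for k in("clock","position","ee_rot","width")})
for n in("scene","side"):
    save(n,f"pics/{n}0.png"); print(calibration(n))
E
```

```text
{'clock': 0.0, 'position': array([ 0.16257112, -0.55098213,  0.23043258]), 'ee_rot': array([-9.21524954e-04,  9.89732925e-01,  1.42926160e-01, -2.93508251e-05]), 'width': 0.08557218995586373}
{'fx': 608.9459738713931, 'fy': 608.9459738713931, 'cx': 326.8761795494546, 'cy': 237.72145925230615, 'xyz': array([-0.65813014,  0.4935305 ,  0.63794364]), 'rotation': array([-0.46087739, -0.28930929,  0.46561456,  0.69792209])}
{'fx': 582.6941852714751, 'fy': 582.6941852714751, 'cx': 315.8714705810976, 'cy': 238.3686800684792, 'xyz': array([ 0.4717824 , -1.16974022,  0.72768481]), 'rotation': array([ 0.87311088,  0.48723884, -0.01338825, -0.00982135])}
```

View pics/scene0.png

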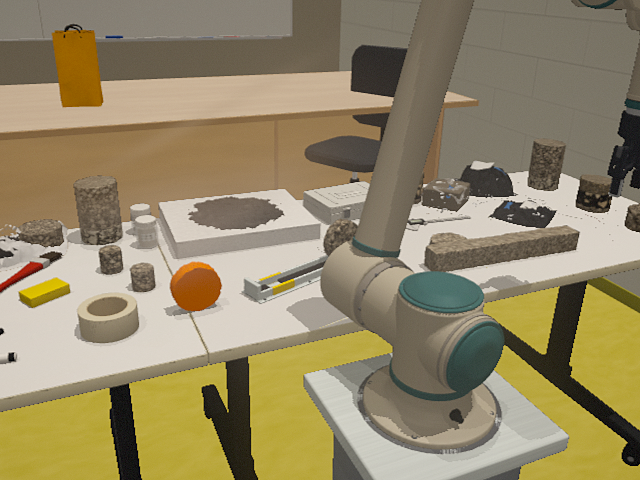

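View pics/side0.png

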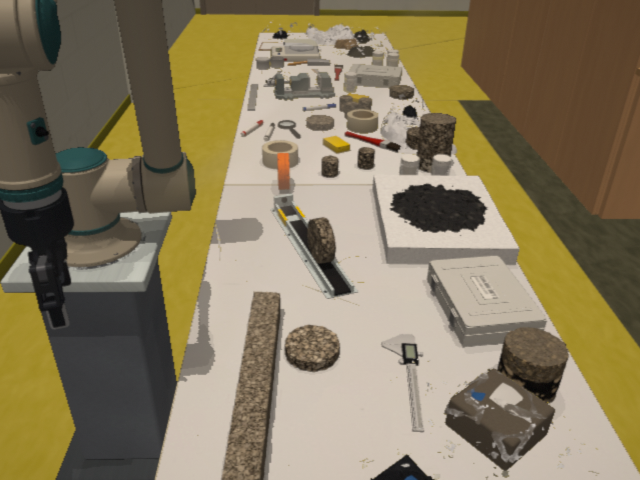

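The side view shows the track running from its end stop at about (284,200) to its near end at about (340,290). There are three candidates:
- The speckled slice on its rim in the track, at (321,240). This fits the description.
- The flat speckled slice at (312,346), which is to be left alone.
- The orange disc at (284,172), just beyond the stop, which is not meant.

I'll confirm with one enlarged crop.

```bash
sed -i 's/^import numpy.*/&\nfrom scipy.spatial.transform import Rotation as R/; s/np.array(c\["rotation"\])@d/R.from_quat(np.roll(c["rotation"],-1)).apply(d)/' h.py
python3 - <<'E'
from h import *
im=cv2.imread("pics/side0.png")[180:310,250:380]
cv2.imwrite("pics/crop0.png",cv2.resize(im,None,fx=4.5,fy=4.5,interpolation=cv2.INTER_CUBIC))
c=calibration("side")
for n,u,v,z in(("stop",284,200,.03),("near",340,292,.01),("slice top",320,220,.108),("flat",312,346,.026)): print(n,onplane(c,u,v,z).round(3))
E
```

```text
stop [0.44  0.148 0.03 ]
near [ 0.56  -0.216  0.01 ]
slice top [ 0.522 -0.091  0.108]
flat [ 0.498 -0.394  0.026]
```

View pics/crop0.png

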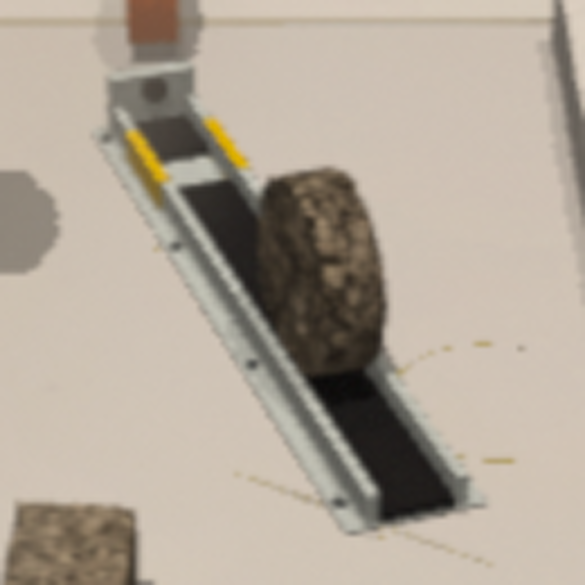

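The crop confirms it: the speckled slice stands in the track with its top at about crop (318,170), and the pocket gap lies between the yellow sleeves at about (190,170). Next I'll compute the positions.

```bash
python3 - <<'E'
from h import *
c=calibration("side")
im=cv2.imread("pics/side0.png")
hsv=cv2.cvtColor(im,cv2.COLOR_BGR2HSV)
m=cv2.inRange(hsv,(20,150,120),(35,255,255)); m[:195]=0;m[235:]=0;m[:,:270]=0;m[:,310:]=0
n,_,st,ce=cv2.connectedComponentsWithStats(m)
print(st[1:],ce[1:]); 
P=lambda x,y,z:onplane(c,250+x/4.5,180+y/4.5,z)
for x,y in ce[1:]: print("yel",onplane(c,x,y,.018).round(3))
L0,L1=P(375,495,.02),P(120,115,.02);R0,R1=P(463,480,.02),P(192,100,.02)
for a in(L0,L1,R0,R1):print(a.round(3))
d=(L1-L0)/np.linalg.norm(L1-L0)+(R1-R0)/np.linalg.norm(R1-R0);d/=np.linalg.norm(d)
print("dir",d,np.degrees(np.arctan2(d[1],d[0])),np.linalg.norm(L1-L0),np.linalg.norm(R1-R0))
mid=(L0+L1+R0+R1)/4;print("mid",mid)
n_=np.array([-d[1],d[0],0])
# silhouette plane: intersect rays with the track's vertical mid-plane
for x,y in((320,170),(335,375)):
    o,r=ray(c,250+x/4.5,180+y/4.5);t=((mid-o)@n_)/(r@n_);p=o+r*t;print("slice pt",p.round(3),"along",(p-mid)@d)
s=get_state();q=R.from_quat(np.roll(s["ee_rot"],-1));print(q.as_matrix().round(3), s["position"])
E
```

```text
[[296 207   9  10  32]
 [278 209   9  14  54]] [[299.84375    211.5625    ]
 [282.22222222 215.2037037 ]]
yel [0.48  0.109 0.018]
yel [0.436 0.09  0.018]
[ 0.546 -0.222  0.02 ]
[0.421 0.137 0.02 ]
[ 0.586 -0.211  0.02 ]
[0.462 0.155 0.02 ]
dir [-0.32435605  0.94593507  0.        ] 108.92656585168508 0.3798369609756709 0.386375656295805
mid [ 0.50374494 -0.03556969  0.02      ]
slice pt [ 0.524 -0.094  0.115] along -0.062052225264324676
slice pt [ 0.532 -0.118  0.015] along -0.08742548364895726
[[ 0.959  0.283 -0.   ]
 [ 0.283 -0.959  0.002]
 [ 0.    -0.002 -1.   ]] [ 0.16258893 -0.55102558  0.2305078 ]
```

Estimates so far, all in metres:
- Track middle: about (0.501, -0.025), direction 109°.
- Pocket: about (0.459, 0.098).
- Slice centre: about (0.528, -0.10), which is 0.2 m before the pocket and so within the given range.

I'll come down behind the slice with the fingers shut and nudge it forward.

Request:
apply_moves:
  steps: [3,2.7,0,2.5,6,5.4,0,2.5,9,8.1,0,2.5,12,10.8,0,2.5,15,13.5,0,2.5,18,16.2,0,2.5,21,18.9,0,2.5,24,21.6,0,2.5]
  jaw: 255
  newtons: 40

```text
clock: 0.77
position: [0.4036, -0.3338, 0.2311]
ee_rot: [-0.0, 0.986, 0.164, -0.0]
contact_force: [0.5, -0.9, 0.1]
width: -0.0001
gripper_force: 0.0
```

Request:
apply_moves:
  steps: [3,2.7,0,0,6,5.4,0,0,9,8.1,0,0,12,10.8,0,0,15,13.5,-2,0,15.7,14,-6,0,15.7,14,-9,0,15.7,14,-9,0]

```text
clock: 1.43
position: [0.5557, -0.1921, 0.1344]
ee_rot: [-0.004, 0.986, 0.166, -0.006]
contact_force: [-1.2, 0.5, -1.0]
width: 0.0001
gripper_force: 0.0
```

```bash
python3 - <<'E'
from h import *
s=get_state();print(s["clock"],s["position"],s["contact_force"],s["width"])
im=save("side","pics/side1.png")[150:330,220:420]
cv2.imwrite("pics/crop1.png",cv2.resize(im[:,:,::-1],None,fx=3.3,fy=3.3,interpolation=cv2.INTER_CUBIC))
E
```

```text
1.4333 [ 0.55566106 -0.19214812  0.13436708] [-1.15310916  0.4517815  -0.99931301] 0.00013629784413081065
```

View pics/crop1.png

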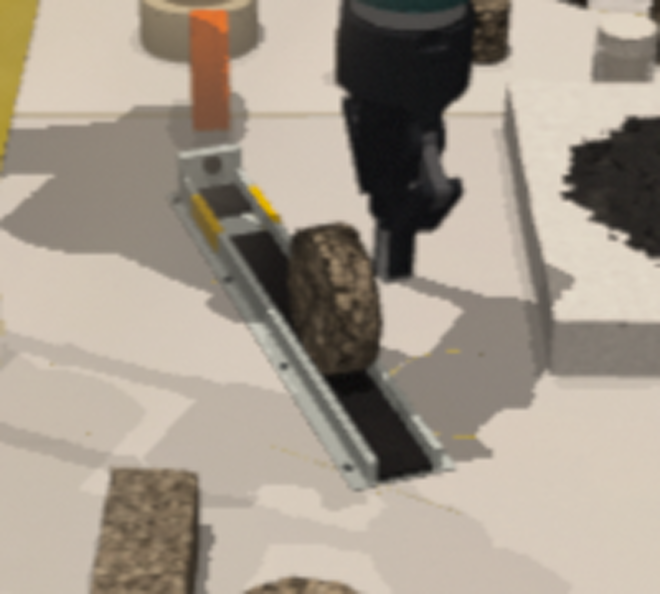

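The gripper tip, at crop (395,278), is above the track behind the slice, which stands undisturbed at (335,300). I'll lower it and check the force.

Request:
apply_moves:
  steps: [0.2,-0.4,-3,0,0.2,-0.4,-6,0,0.2,-0.4,-8.2,0,0.2,-0.4,-9,0,0.2,-0.4,-9,0,0.2,-0.4,-9,0]

```text
clock: 1.98
position: [0.5627, -0.2007, 0.0531]
ee_rot: [0.001, 0.986, 0.164, 0.001]
contact_force: [1.3, 0.1, 0.2]
width: -0.0
gripper_force: 0.0
```

```bash
python3 - <<'E'
from h import *
s=get_state();p=s["position"];print(s["clock"],p,s["contact_force"])
d=np.array([-.324,.946]);r=p[:2]-[.501,-.025];print("along",r@d,"across",r@[-d[1],d[0]])
im=save("side","pics/side2.png")[150:330,220:420]
cv2.imwrite("pics/crop2.png",cv2.resize(im[:,:,::-1],None,fx=3.3,fy=3.3,interpolation=cv2.INTER_CUBIC))
E
```

```text
1.9833 [ 0.56268708 -0.20066552  0.0531109 ] [1.32272505 0.09287813 0.23846444]
along -0.186166195255945 across -0.0014403492291422987
```

View pics/crop2.png

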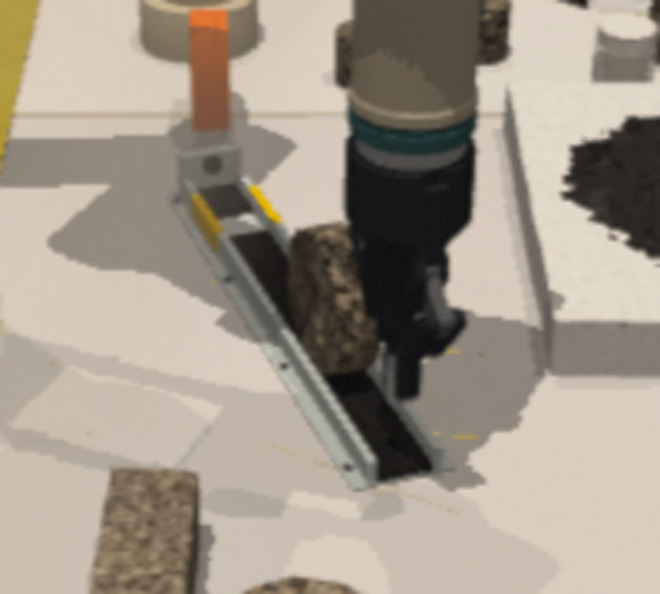

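The tip is centred over the track, with about 40 mm to the slice. The finger linkage bulges along the closing line, toward the slice, so I'll back off a little and turn 90° to put the bulge across the track.

Request:
apply_moves:
  steps: [0.6,-1.9,0,0,0.6,-1.9,0,7,0.6,-1.9,0,14,0.6,-1.9,0,21,0.6,-1.9,0,28,0.6,-1.9,0,35,0.6,-1.9,0,42,0.6,-1.9,0,48]

```text
clock: 2.7
position: [0.5691, -0.2194, 0.054]
ee_rot: [0.002, 0.833, 0.554, 0.001]
contact_force: [0.5, 0.0, -0.1]
width: -0.0002
gripper_force: 0.0
```

Request:
apply_moves:
  steps: [0,0,0,7,0,0,0,14,0,0,0,21,0,0,0,28,0,0,0,35,0,0,0,42,0,0,0,42]

```text
clock: 3.28
position: [0.5691, -0.2194, 0.0538]
ee_rot: [0.002, 0.58, 0.814, 0.0]
contact_force: [-0.9, 1.3, -0.3]
width: 0.0
gripper_force: 0.0
```

```bash
python3 - <<'E'
from h import *
s=get_state();p=s["position"];print(s["clock"],p,s["contact_force"],s["qpos"])
d=np.array([-.324,.946]);r=p[:2]-[.501,-.025];print("along",r@d,"across",r@[-d[1],d[0]])
print(R.from_quat(np.roll(s["ee_rot"],-1)).as_matrix().round(3))
E
```

```text
3.2833 [ 0.56909227 -0.21940104  0.05383082] [-0.89134822  1.31569907 -0.25837424] [-4.82035288e-01  4.68462332e-01  1.67931771e+00  6.82704585e-05
  9.89266433e-01 -8.14282349e-01]
along -0.20596527459302535 across -0.0014293514129251406
[[-0.326  0.945  0.004]
 [ 0.945  0.326 -0.002]
 [-0.003  0.003 -1.   ]]
```

Request:
apply_moves:
  steps: [-1,2.8,-0.4,0,-1.6,4.7,-0.4,0,-1.95,5.7,-0.4,0,-2.25,6.6,-0.4,0,-2.6,7.6,-0.4,0,-2.9,8.5,-0.4,0,-2.9,8.5,-0.4,0]

```text
clock: 3.87
position: [0.5378, -0.1319, 0.0475]
ee_rot: [-0.001, 0.581, 0.814, 0.0]
contact_force: [-0.6, 0.8, -0.1]
width: -0.0007
gripper_force: 0.0
```

```bash
python3 - <<'E'
from h import *
s=get_state();p=s["position"];print(s["clock"],p,s["contact_force"])
d=np.array([-.324,.946]);r=p[:2]-[.501,-.025];print("along",r@d)
tiles=[]
for i in range(6):
    tiles.append(cv2.resize(get_image("side")[170:300,250:380,::-1],None,fx=2,fy=2))
cv2.imwrite("pics/seq.png",np.vstack([np.hstack(tiles[:3]),np.hstack(tiles[3:])]))
E
```

```text
3.8667 [ 0.53779624 -0.13191074  0.04752642] [-0.55816595  0.78635615 -0.06923044]
along -0.11305954437041878
```

View pics/seq.png

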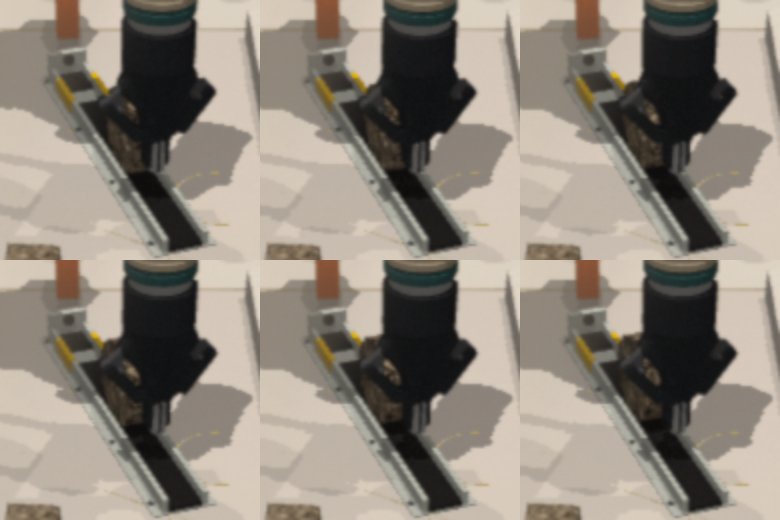

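The slice has left the finger and is rolling forward on its own, still upright. I'll hold still and watch the motion by frame differences.

Request:
apply_moves:
  steps: [0,0,0,0,0,0,0,0,0,0,0,0,0,0,0,0,0,0,0,0,0,0,0,0,0,0,0,0,0,0,0,0]

```text
clock: 4.83
position: [0.5387, -0.1335, 0.0473]
ee_rot: [0.0, 0.581, 0.814, 0.0]
contact_force: [0.2, -0.0, -0.0]
width: -0.0002
gripper_force: 0.0
```

```bash
python3 - <<'E'
from h import *
t=[]
for k in range(6):
    t.append(get_image("side")[170:300,250:380,::-1])
print([int((cv2.absdiff(a,b).max(2)>25).sum()) for a,b in zip(t,t[1:])])
cv2.imwrite("pics/now.png",cv2.resize(t[-1],None,fx=4.4,fy=4.4,interpolation=cv2.INTER_CUBIC))
E
```

```text
[46, 39, 37, 37, 25]
```

View pics/now.png

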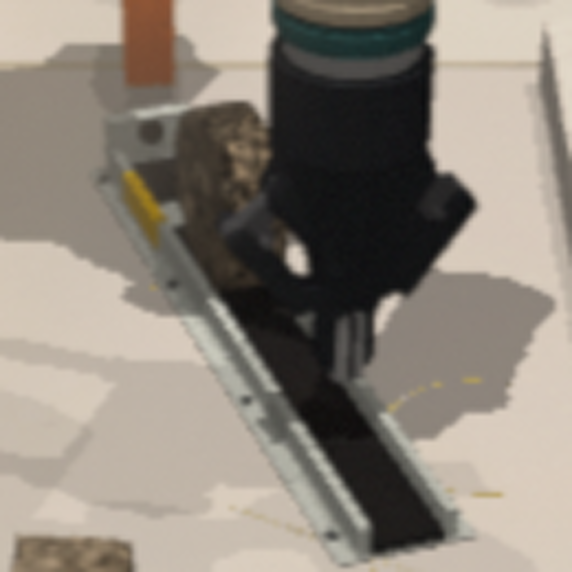

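The slice has rolled about 10 cm, with its lower rim at crop (232,285). It is upright and still creeping toward the pocket, so I'll wait on.

Request:
apply_moves:
  steps: [0,0,0,0,0,0,0,0,0,0,0,0,0,0,0,0,0,0,0,0,0,0,0,0,0,0,0,0,0,0,0,0]

```text
clock: 5.8
position: [0.5387, -0.1336, 0.0473]
ee_rot: [0.0, 0.581, 0.814, 0.0]
contact_force: [0.1, 0.2, -0.1]
width: -0.0003
gripper_force: 0.0
```

Request:
apply_moves:
  steps: [0,0,0,0,0,0,0,0,0,0,0,0,0,0,0,0,0,0,0,0,0,0,0,0,0,0,0,0,0,0,0,0]

```text
clock: 6.47
position: [0.5387, -0.1335, 0.0473]
ee_rot: [0.0, 0.581, 0.814, 0.0]
contact_force: [0.0, 0.2, -0.4]
width: -0.0002
gripper_force: 0.0
```

```bash
python3 - <<'E'
from h import *
t=[]
for k in range(4):
    t.append(get_image("side")[170:300,250:380,::-1])
print([int((cv2.absdiff(a,b).max(2)>25).sum()) for a,b in zip(t,t[1:])],get_state()["clock"])
cv2.imwrite("pics/now2.png",cv2.resize(t[-1],None,fx=4.4,fy=4.4,interpolation=cv2.INTER_CUBIC))
E
```

```text
[0, 0, 0] 6.6667
```

View pics/now2.png

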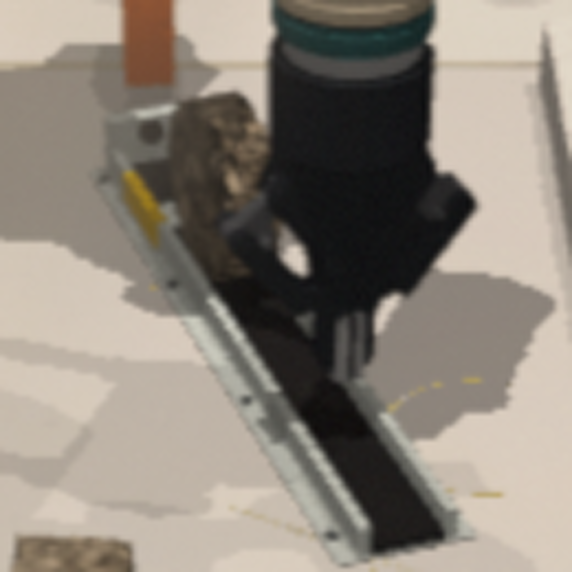

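It has stopped short of the pocket: top at crop (215,95), lower rim at (225,280). I'll compute the distance left with the same method as before.

```bash
python3 - <<'E'
from h import *
c=calibration("side");d=np.array([-.324,.946,0]);n=np.array([.946,.324,0]);mid=np.array([.501,-.025,0])
for u,v in((250+320/4.5,180+170/4.5),(250+335/4.5,180+375/4.5),(250+212/4.4,170+95/4.4),(250+228/4.4,170+280/4.4)):
    o,r=ray(c,u,v);p=o+r*((mid-o)@n)/(r@n);print(p.round(3),"along",(p-mid)@d)
E
```

```text
[ 0.524 -0.092  0.114] along -0.0709104515151832
[ 0.532 -0.116  0.013] along -0.09635603958557816
[0.476 0.049 0.105] along 0.07780910458984501
[0.484 0.024 0.004] along 0.05193374855180155
```

It has about 65 mm to go, so I'll give it a second gentle push and then back away.

Request:
apply_moves:
  steps: [-1.3,3.8,0,0,-2.4,7.1,0,0,-3.2,9.5,0,0,-3.5,10.3,0,0,-3.8,11.2,0,0,-4.1,12.0,0,0,-4.4,12.9,0,0,-4.7,13.8,0,0]

```text
clock: 7.33
position: [0.492, 0.0046, 0.0474]
ee_rot: [0.0, 0.582, 0.813, 0.0]
contact_force: [0.2, -0.1, 0.4]
width: 0.0001
gripper_force: 0.0
```

Request:
apply_moves:
  steps: [0,0,0,0,0.7,-1.9,0,0,1.9,-5.7,0,0,3.2,-9.5,0,0,4.5,-13.2,0,0,5.5,-16,2,0,5.5,-16,6,0,5.5,-16,10,0]

```text
clock: 8.0
position: [0.5462, -0.1578, 0.1467]
ee_rot: [-0.002, 0.583, 0.813, -0.001]
contact_force: [-0.1, -0.7, 0.1]
width: 0.0001
gripper_force: 0.0
```

Request:
apply_moves:
  steps: [0,0,4,0,0,-2,8,0,0,-5,12,0,0,-9,12,0,0,-12,12,0,0,-15,12,0,0,-15,12,0,0,-15,12,0]

```text
clock: 8.67
position: [0.5462, -0.3076, 0.2664]
ee_rot: [-0.001, 0.583, 0.813, 0.0]
contact_force: [-0.2, -0.6, 0.8]
width: 0.0003
gripper_force: 0.0
```

```bash
python3 - <<'E'
from h import *
t=[]
for k in range(6):
    t.append(get_image("side")[170:300,250:380,::-1])
s=get_state()
print([int((cv2.absdiff(a,b).max(2)>25).sum()) for a,b in zip(t,t[1:])],s["clock"],s["position"])
cv2.imwrite("pics/now3.png",cv2.resize(t[-1],None,fx=4.4,fy=4.4,interpolation=cv2.INTER_CUBIC))
E
```

```text
[98, 73, 52, 13, 10] 8.9667 [ 0.5467665  -0.30437335  0.26742766]
```

View pics/now3.png

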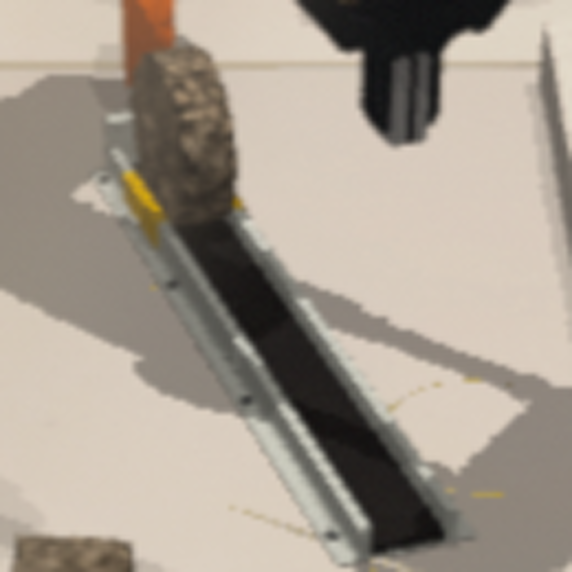

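The slice now stands upright between the yellow marks, with its top at crop (178,43) and lower rim at (205,222). I'll let it settle, then check its position and that it is at rest.

Request:
apply_moves:
  steps: [0,0,0,0,0,0,0,0,0,0,0,0,0,0,0,0,0,0,0,0,0,0,0,0,0,0,0,0,0,0,0,0]

```text
clock: 9.63
position: [0.5466, -0.3056, 0.2673]
ee_rot: [0.0, 0.581, 0.814, 0.0]
contact_force: [-0.3, -0.3, 0.5]
width: 0.0004
gripper_force: 0.0
```

Request:
apply_moves:
  steps: [0,0,0,0,0,0,0,0,0,0,0,0,0,0,0,0,0,0,0,0,0,0,0,0,0,0,0,0,0,0,0,0]

```text
clock: 10.3
position: [0.5466, -0.3056, 0.2673]
ee_rot: [0.0, 0.581, 0.814, 0.0]
contact_force: [-0.6, 0.2, -0.5]
width: -0.0001
gripper_force: 0.0
```

```bash
python3 - <<'E'
from h import *
t=[get_image("side")[170:300,250:380,::-1] for k in range(6)]
print([int((cv2.absdiff(a,b).max(2)>15).sum()) for a,b in zip(t,t[1:])],get_state()["clock"])
cv2.imwrite("pics/now4.png",cv2.resize(t[-1],None,fx=4.4,fy=4.4,interpolation=cv2.INTER_CUBIC))
c=calibration("side");d=np.array([-.324,.946,0]);n=np.array([.946,.324,0]);mid=np.array([.501,-.025,0])
for u,v in((250+178/4.4,170+43/4.4),(250+205/4.4,170+222/4.4)):
    o,r=ray(c,u,v);p=o+r*((mid-o)@n)/(r@n);print(p.round(3),"along",(p-mid)@d)
E
```

```text
[1, 0, 0, 0, 1] 10.6
[0.457 0.102 0.109] along 0.13457414625090405
[0.472 0.06  0.02 ] along 0.0901447989933864
```

View pics/now4.png

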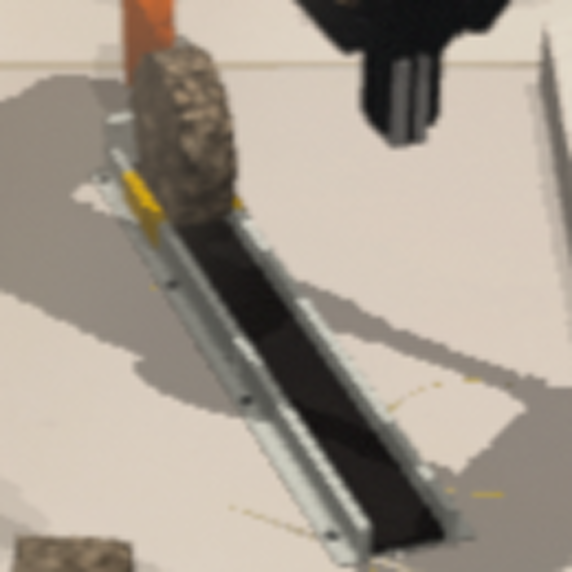

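It is at rest. Before handing in, I'll check the observed outline against where a disc at the pocket should project.

```bash
python3 - <<'E'
from h import *
c=calibration("side");d=np.array([-.324,.946,0]);n=np.array([.946,.324,0]);mid=np.array([.501,-.025,0])
q=R.from_quat(np.roll(c["rotation"],-1));a=np.linspace(0,6.28,200)[:,None]
def box(s,z):
    P=np.vstack([mid+d*s+[0,0,z]+k*n*.016+.0498*(np.cos(a)*d+np.sin(a)*np.array([0,0,1])) for k in(-1,1)])
    x=q.inv().apply(P-c["xyz"]);u=c["cx"]-c["fx"]*x[:,0]/x[:,2];v=c["cy"]+c["fy"]*x[:,1]/x[:,2]
    return ((np.array([u.min(),u.max(),v.min(),v.max()])-[250,250,170,170])*4.4).round()
print("L R T B; start(-.085)",box(-.085,.058)); 
for s,z in((.1,.058),(.115,.058),(.13,.054),(.14,.058)): print(s,box(s,z))
E
```

```text
L R T B; start(-.085) [256. 390. 218. 429.]
0.1 [143. 257.  59. 248.]
0.115 [135. 248.  48. 235.]
0.13 [127. 239.  43. 229.]
0.14 [122. 232.  29. 214.]
```

The observed outline (right 238, top about 40, bottom about 225) matches the pocket pose (239, 43, 229), so I'm handing in.

```bash
python3 -c "
from rig import *
print(sign_off())"
```

```text
the job is handed in; nothing more can be done
None
```

I rolled the slice to the yellow-marked end with two pushes, and by the last side view it sits in the pocket, upright and at rest; the job was handed in at about 10.6 s, but sign-off returned no verdict, and I did not measure the roll angle or re-check the flat slice.

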